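# Load a pin cassette under the leaf springs

### The job

Load the orange pin cassette into the pin driver's feed track: with the fingertips press its black thumb pad down hard against the sprung lifter under it until it can pass below the lips, and keep pressing while you slide it under them and the two leaf springs until it is fully home against the stop. Then take the hand away; the cassette must stay flat with the lifter sprung up behind it. Never lift or carry the cassette, and leave everything else alone.

Things in the scene. Friction and masses are not known exactly. Their poses are not given: they have to be found in the camera images.
- track: Feed track fixed to the table; place and yaw vary. Aluminium base 315 x 130 x 14 mm (x -75 to +240 mm), origin on the table under the loading place; its +x is the sliding direction towards the stop. Steel track floor 30 mm above the table from x = 60 mm to the stop (sloped lead-in before it). Side rails 93 mm apart inside, 112 outside, tops at 43.5 mm, from x = -70 mm to the stop.
- mouth (a point): Middle of the entry between two dark steel lips, one on each rail, at track x = 60 mm, 43.5 mm above the table (the lips' underside). The lips run from x = 60 to 90 mm, are 4 mm thick and leave 68 mm free between them. With the lifter up the cassette's front edge strikes them; sunk 5.5 mm it just clears them, bottomed it clears them by 2.5 mm.
- stop_face (a point): Middle of the dark steel stop's face towards the cassette, at x = 167 mm in the track's frame, 35 mm above the table. The stop is 112 mm wide, its top 58 mm above the table; behind it is a grey housing up to 60 mm high.
- lifter (a joint): Sprung brass plate, track x -55 to +50 mm, 84 mm wide, carrying the cassette at the start. Metres sunk: 0 = up, top 9 mm above the track floor (also when it carries just the cassette); 0.008 = bottomed, top 1 mm above the floor. About 6 N on the cassette starts it down, about 13 N bottoms it. It springs up behind the cassette once the cassette's rear edge is past x = 50 mm.
- leaf_left (a joint): Copper-coloured leaf spring on the left (+y) lip, 40 mm long, 9 mm wide, sloping down towards the stop; its tip, at track x = 127 mm, y = 39.5 mm, bears on the cassette's side flange. Radians lifted: 0 = at rest (tip about 4 mm below the top of a flange on the track floor), about 0.1 riding on the flange, where it bears with about 3 N.
- leaf_right (a joint): The same leaf spring on the right (-y) lip, with the same joint values.
- cassette: Orange pin cassette, loose, 0.2 to 0.3 kg, slippery: plate 110 (x) x 90 x 10 mm, origin at the centre of its underside, x along the track's. On its front a block 56 x 60 mm with 12 black pins (x -3 to +53 mm), top 24 mm (pins 27) above the underside. Starts on the lifter, centre at track x -12 to 0 mm; home at the stop its centre is at track x = 112 mm, underside 30 mm above the table.
- thumb_pad (a point): Middle of the black thumb pad on top of the cassette's rear part, 29 mm behind the cassette's centre, 10 mm above its underside (49 mm above the table at the start, 41 mm with the lifter bottomed, 40 mm at home). The pad is flat, 44 (x) x 56 mm; 26 mm ahead of this point stands the 14 mm high rear face of the block, which the finger can push against.
- pedal: Turquoise pedal body, 100 x 96 x 16 mm, origin centre of underside. A bystander, loose, not to be disturbed.
- pin_tin: Aluminium bowl, 90 mm across, 45 mm high. A bystander, loose, not to be disturbed.
- spare_cassette: Blue cassette of the same shape as the orange one, lying on the table beside the track. A bystander, loose, not to be disturbed.
- clamp_knob: Black clamp knob standing on its stem, 48 mm across, 52 mm high. A bystander, loose, not to be disturbed.
- driver: Screwdriver lying on the table, far right. A bystander, loose, not to be disturbed.
There are look-alikes about, which are no part of the job. Of the things like the cassette, leave any that is red or white; of the rest the larger one is meant.

How it is judged:
By the outcome, as a careful person would: the job done as asked, in the order asked, and still so for the second after the job is handed in, with the robot touching nothing.
It also fails if it takes over 42 s, if anything falls off the work surface, if the arm or the gripper's body presses on something with over 40 N, if the wrist force passes 120 N, or if a joint passes its speed limit or range.

### The arm

A 7-joint arm with a two-finger parallel gripper is mounted at the origin on the work surface. World frame = base frame: x ahead of the robot, y to its left, z up, the work surface at z = 0. Lengths are in mm, angles in degrees, forces in N, time in s.
With the tool pointing down it reaches from about 400 to 875 mm from the base axis. Payload 4.4 kg.
Tool frame: the origin (TCP) lies midway between the tips of the shut fingers; the grasp point (between the pads) lies 19 mm behind it (ctrl.tcp_to_grasp is the z of the grasp point in the tool frame, in mm); z points along the fingers, y is the line along which they close (so a half turn about z gives the same grasp; the last joint's range is limited). The gripper opens to 85 mm and grips with 20 to 120 N. Pads are 22 mm wide; open, the fingers measure 114 mm over their backs; the gripper's body (76 mm by 85 mm) begins 54 mm behind the grasp point. The pads swing forward as they close: fully open they stand 13 mm farther back than shut.
Start: joints at [68.251, 36.005, 2.206, 86.941, -1.547, 57.084, -1.146], TCP at [200.667, -618.264, 231.313] pointing down, gripper open.
Joint ranges: [-175.42, 175.42], [-21.48, 121.26], [-71.46, 75.88], [10.55, 141.38], [-63.04, 243.04], [13.31, 113.54], [-168.57, 168.57]. Speed limits (degrees/s): [147.25, 147.25, 180, 180, 180, 180, 180].

### API

Orientations are given as [roll, pitch, yaw] about the fixed x, y, z axes, in that order (R = Rz(yaw) Ry(pitch) Rx(roll)).
In Python, from station import ctrl gives the robot as it stands.
- The arm moves only by the tool play_rows, never from a script. Its argument "deltas" is a list of rows, each an object of numbers: "dx", "dy", "dz": the shift along the tool's x, y, z in mm; "twist": the turn about the tool's z in degrees. In form: [{"dx": .., "dy": .., "dz": .., "twist": ..}, ...]. A call has 1 to 10 rows; each row is the pose to reach, as a shift and turn from the pose commanded when the call began, along the tool's axes at that moment; what a row does not reach only later rows make up. A row lasts 1/8 s, in which the tool goes at most 62.5 mm and 10.7 degrees, less where a joint would pass 70% of its speed; a pose out of reach is approached as far as the arm can. A call with a gripper value outside its range is refused whole. "grip" is the gripper command: -1 is fully open, 1 is shut, values between are in proportion, set as the call begins (left out, the last holds). The fingers move at their own pace and stop on an object; "grip_force" is the grip in N (left out, the last holds). Time passes only in rows, so rows that repeat a pose let the fingers close. It gives the time, the measured TCP pose, the force, the opening and the grip force at its end, in the units of the state.
- ctrl.get_state(): the state, without advancing time (a new reading comes with each control period).
- ctrl.grab_frame(name): name is "side" or "top"; returns the picture (400x640x3 uint8, red, green, blue); there is no depth.
- ctrl.camera_info(name): a dict with "mtx" (3x3 intrinsics, pixels), "rvec" (rotation vector, rad) and "tvec" (3), from world to camera coordinates, as OpenCV has them. Camera axes: x right, y down, z forward; pixel columns grow to the right and rows downward; lengths in mm; the calibration is good to about 2 mm. A picture is of the moment at which its call begins. camera_info takes no time and is no camera call.
- ctrl.hand_in(): hands the job in; it is judged then, once.
Trained networks look in the newest picture that a camera, given by its name, has taken for a name from the list of things; names that differ only in an ending like _2 or _b are one class to them, and where a whole thing is asked for, a point or a joint stands for the part that bears it (a point fixed in the world has none). Each returns a list of dicts, best first, with "conf" (0 to 1); they miss things now and then, are a little off and sometimes report something else, mostly with a low value. They report only what shows in the picture. A call takes as long as a camera call. They do not tell look-alikes from the thing itself.
- ctrl.find_in(query, camera): "at" ([row, column] as shares, 0 to 1, of the picture: columns of its width, rows of its height, amid what is visible of it).
- ctrl.landmark_of(query, camera): "at" ([row, column] as shares, 0 to 1, of the picture: columns of its width, rows of its height: a listed point, or the origin of a listed thing).
The state is a dict: "time": time; "joints": joint angles; "dq": joint speeds; "tau": joint torques, N m; "ee_pos": TCP position; "eef_rot": TCP orientation; "force": force on the tool from outside, world axes, zero at the start; "moment": the same for the moment, N m; "finger_gap": finger opening in mm; "finger_force": force on a finger pad.
Only numpy, scipy, OpenCV 4.12 (cv2) and the standard library are available. Lean on these libraries where they do the work, as an engineer would, in place of code of your own. Each camera call takes 0.05 s, during which the arm holds its last target. There are 200 camera calls.

## Working session

There is one attempt and no reset: what is moved stays moved. The work goes in short steps, Python scripts to look and compute and a tool call to move; the robot and the scene stay as the last step left them, time stands still between calls to the robot, and variables do not carry over. Pictures are saved under pics/ and viewed, at most 10 in all, crops included, and the job is handed in when it is done.

Besides the shell and the picture viewer there is one more tool, called as name(argument=value, ...) on one line, values as JSON. play_rows: Moves the arm, as the interface text tells. Its arguments: {"type":"object","properties":{"deltas":{"type":"array"},"grip":{"type":"number"},"grip_force":{"type":"number"}},"required":["deltas"]}

```bash
mkdir -p pics; cat > h.py <<'E'
from station import ctrl
import cv2, numpy as np
def cam(n):
    i=ctrl.camera_info(n); return np.array(i['mtx'],float),cv2.Rodrigues(np.array(i['rvec'],float))[0],np.array(i['tvec'],float).ravel()
def ray(n,at):
    K,R,t=cam(n); p=np.array([at[1]*640,at[0]*400,1]); d=R.T@np.linalg.solve(K,p); return -R.T@t,d
def onz(n,at,z):
    o,d=ray(n,at); return o+d*(z-o[2])/d[2]
def tri(a1,a2):
    o1,d1=ray('top',a1);o2,d2=ray('side',a2)
    s=np.linalg.lstsq(np.c_[d1,-d2],o2-o1,rcond=None)[0]
    p,q=o1+d1*s[0],o2+d2*s[1]; return (p+q)/2,np.linalg.norm(p-q)
def proj(n,P):
    K,R,t=cam(n); c=R@np.array(P,float)+t; u=K@c; return u[:2]/u[2]
E
python3 - <<'E'
from h import *
Z=dict(track=0,mouth=43.5,stop_face=35,cassette=39,thumb_pad=49,lifter=39)
for n in('top','side'):
    cv2.imwrite(f'pics/{n}0.png',ctrl.grab_frame(n)[:,:,::-1])
    for q in Z:
        for r in ctrl.landmark_of(q,n)[:4]:
            print(n,q,round(r['conf'],2),(np.array(r['at'])*[400,640]).round(1),onz(n,r['at'],Z[q]).round(1))
s=ctrl.get_state();print(s['ee_pos'],s['eef_rot'],s['force'],ctrl.tcp_to_grasp,s['time'])
E
```

```text
top mouth 0.94 [180.4 243.8] [590.4  86.7  43.5]
top stop_face 0.59 [146.9 231.9] [682.8 124.8  35. ]
top cassette 0.93 [198.9 257.6] [543.1  49.   39. ]
top cassette 0.92 [247.7 324.6] [ 421.1 -127.6   39. ]
top cassette 0.62 [273.8 242.5] [351.1  77.6  39. ]
top cassette 0.59 [194.  368.6] [ 563.4 -239.9   39. ]
top thumb_pad 0.91 [247.9 309.1] [418.9 -88.2  49. ]
top thumb_pad 0.7 [213.6 260.5] [503.4  38.5  49. ]
top thumb_pad 0.7 [182.7 361.6] [ 591.  -220.3   49. ]
top thumb_pad 0.69 [267.2 238. ] [367.  88.  49.]Traceback (most recent call last):
  File "<stdin>", line 6, in <module>
ValueError: it knows: cassette, clamp_knob, driver, mouth, pedal, pin_tin, spare_cassette, stop_face, thumb_pad, track
```

View pics/top0.png

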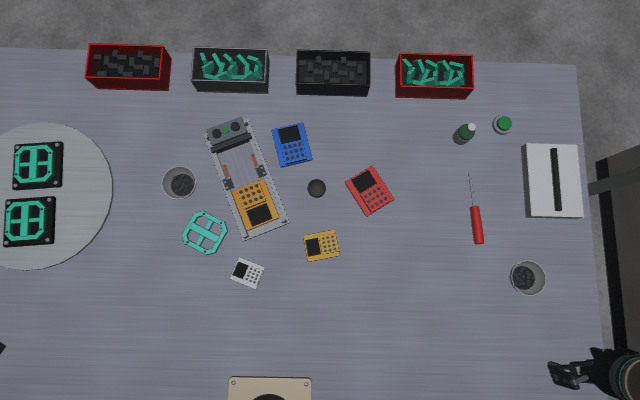

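The top picture shows the track with the orange cassette at about row 205, column 257. Its pad is at (214, 260), the lips near row 180 and the stop near (147, 232). A smaller orange look-alike lies at (246, 322).

```bash
python3 - <<'E'
from h import *
Z=dict(track=0,mouth=43.5,stop_face=35,cassette=39,thumb_pad=49)
res={}
for n in('top','side'):
    im=ctrl.grab_frame(n)
    if n=='side': cv2.imwrite('pics/side0.png',im[:,:,::-1])
    else: cv2.imwrite('pics/topc.png',cv2.resize(im[100:260,170:330,::-1],None,fx=3.7,fy=3.7,interpolation=cv2.INTER_CUBIC))
    for q in Z:
        L=ctrl.landmark_of(q,n)[:4]; res[n,q]=L
        for r in L:
            print(n,q,round(r['conf'],2),(np.array(r['at'])*[400,640]).round(1),onz(n,r['at'],Z[q]).round(1))
for q in Z:
    for a in res['top',q]:
        for b in res['side',q]:
            p,e=tri(a['at'],b['at'])
            if e<8 and abs(p[2]-Z[q])<15: print(q,p.round(1),e.round(1))
s=ctrl.get_state();print(s['ee_pos'],s['eef_rot'],s['force'],ctrl.tcp_to_grasp,s['time'])
E
```

```text
top mouth 0.6 [181.6 245.7] [587.3  81.6  43.5]
top stop_face 0.58 [142.4 231.9] [695.4 125.6  35. ]
top stop_face 0.2 [212.5 261.7] [508.4  37.2  35. ]
top cassette 0.91 [204.3 257.1] [528.8  49.7  39. ]
top cassette 0.9 [272.1 247.4] [355.5  65.4  39. ]
top cassette 0.87 [190.4 368. ] [ 573.  -238.4   39. ]
top cassette 0.63 [244.9 321.6] [ 428.  -119.7   39. ]
top thumb_pad 0.92 [249.  312.5] [416.4 -96.8  49. ]
top thumb_pad 0.87 [271.1 239.1] [357.5  84.7  49. ]
top thumb_pad 0.83 [182.2 361.6] [ 592.3 -220.3   49. ]
top thumb_pad 0.75 [213.5 260.9] [503.7  37.3  49. ]
side track 0.63 [245.3 261.9] [530.6  60.5   0. ]
side mouth 0.78 [224.9 233. ] [594.2  87.9  43.5]
side stop_face 0.76 [214.6 201.6] [682.6 115.6  35. ]
side cassette 0.71 [173.8 333.3] [ 553.5 -208.2   39. ]
side cassette 0.67 [233.9 260.6] [530.7  59.2  39. ]
side cassette 0.63 [226.  343.3] [411.8 -88.5  39. ]
side cassette 0.6 [291.6 311.7] [339.4  87.5  39. ]
side thumb_pad 0.94 [172.1 326.5] [ 563.  -192.4   49. ]
side thumb_pad 0.94 [294.5 306.1] [337.7 104.4  49. ]
side thumb_pad 0.86 [229.2 340.4] [404.1 -69.7  49. ]
side thumb_pad 0.64 [229.4 272.3] [514.4  37.2  49. ]
cassette [533.   53.3  31.5] 7.7
thumb_pad [505.6  39.   56.4] 7.7
[ 200.68348311 -618.26777027  231.33207821] [ 1.79996994e+02 -3.93670490e-03  1.79763523e+01] [ 0.07516766  0.09998168 -0.3167299 ] -18.700000000000003 0.9
```

View pics/side0.png

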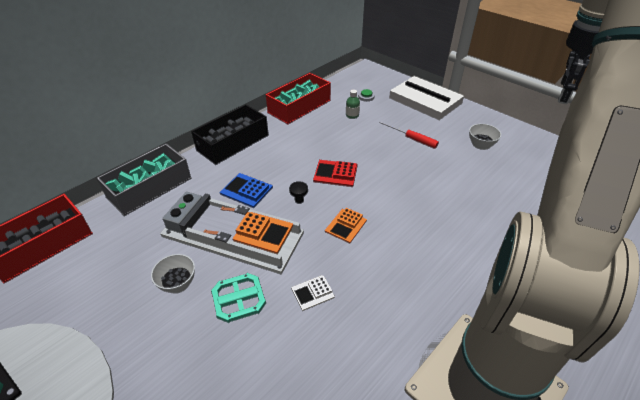

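View pics/topc.png

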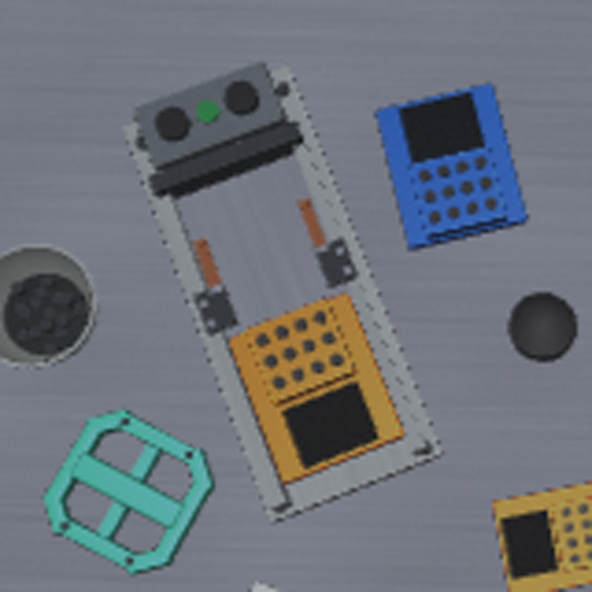

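The side picture agrees: track at about (235, 235), cassette pad at (275, 232). In the top crop the track corners, lips and cassette corners are visible, so I'll fit the pose to them.

```bash
python3 - <<'E'
from h import *
from scipy.optimize import least_squares
C=lambda u,v:np.array([170+(u+.5)/3.7-.5,100+(v+.5)/3.7-.5])
tr=[((-75,65,14),(275,520)),((-75,-65,14),(440,455)),((240,-65,14),(290,65)),((60,34,47.5),(238,322)),((90,34,47.5),(224,287)),((60,-34,47.5),(328,287)),((90,-34,47.5),(316,250)),((127,39.5,37),(203,240)),((127,-39.5,37),(304,200))]
ca=[((55,45,49),(230,340)),((55,-45,49),(350,293)),((-55,-45,49),(405,437)),((-55,45,49),(285,483))]
def W(p,m):
    c,s=np.cos(p[2]),np.sin(p[2]);return [p[0]+c*m[0]-s*m[1],p[1]+s*m[0]+c*m[1],m[2]]
def fit(L,p0):
    f=lambda p:np.concatenate([proj('top',W(p,m))-C(*u) for m,u in L])
    r=least_squares(f,p0,x_scale=[100,100,.3],loss='soft_l1');return r.x,f(r.x).reshape(-1,2).round(1)
t,e=fit(tr,[530,60,.35]);print(t[:2],np.degrees(t[2]),e.tolist())
c,e=fit(ca,[530,60,.35]);print(c[:2],np.degrees(c[2]),e.tolist())
d=c[:2]-t[:2];cs,sn=np.cos(t[2]),np.sin(t[2]);print('cass in track',cs*d[0]+sn*d[1],-sn*d[0]+cs*d[1])
for m in [(60,0,43.5),(167,0,35)]: print(m,W(t,m),proj('side',W(t,m)))
pad=W(c,(-29,0,49));print('pad',pad,proj('side',pad),proj('top',pad))
print(proj('side',W(t,(-75,-65,14))),proj('side',W(t,(-75,65,14))))
K,R,tt=cam('top');print('cams',-R.T@tt);K,R,tt=cam('side');print(-R.T@tt)
E
```

```text
[530.46231287  55.33664701] 23.222569543160734 [[-1.2, 0.5], [0.8, -0.4], [-0.1, -0.4], [0.1, 0.0], [-0.1, -1.0], [0.4, 0.0], [-0.3, -0.4], [-0.3, 0.7], [0.5, 0.8]]
[526.91159355  52.47946706] 23.24908372843386 [[-0.2, -0.3], [0.1, -0.2], [0.4, -0.1], [-0.3, 0.6]]
cass in track -4.389637669624304 -1.2256288735507297
(60, 0, 43.5) [np.float64(585.6011182211255), np.float64(78.99488330498971), 43.5] [238.41127906 224.78624996]
(167, 0, 35) [np.float64(683.9319877626817), np.float64(121.18540469548023), 35] [199.30875506 215.53673729]
pad [np.float64(500.26646538532555), np.float64(41.0323213303177), 49] [275.21182155 233.59954835] [259.41391725 214.77981742]
[303.7672966 229.099375 ] [280.83624159 271.12738078]
cams [ 352.64066143  -97.06616887 1114.69508656]
[-12.3901638  422.78075287 764.05781865]
```

play_rows(deltas=[{"dx":20,"dy":-21,"dz":0,"twist":0},{"dx":55,"dy":-59,"dz":0,"twist":0},{"dx":95,"dy":-102,"dz":0,"twist":-1},{"dx":135,"dy":-145,"dz":10,"twist":-2},{"dx":175,"dy":-188,"dz":20,"twist":-3},{"dx":215,"dy":-231,"dz":30,"twist":-4},{"dx":255,"dy":-274,"dz":40,"twist":-5.2},{"dx":295,"dy":-317,"dz":50,"twist":-5.2},{"dx":330,"dy":-355,"dz":60,"twist":-5.2},{"dx":350,"dy":-376,"dz":60,"twist":-5.2}], grip=1, grip_force=60)

```text
time: 2.15
ee_pos: [418.3, -149.7, 170.9]
eef_rot: [-179.9, -0.0, 23.4]
force: [0.3, -0.1, -0.2]
finger_gap: -0.0
finger_force: 0.0
```

play_rows(deltas=[{"dx":20,"dy":-18},{"dx":60,"dy":-54},{"dx":100,"dy":-90},{"dx":135,"dy":-121,"dz":15},{"dx":155,"dy":-139,"dz":40},{"dx":162.4,"dy":-145.4,"dz":65},{"dx":162.4,"dy":-145.4,"dz":81},{"dx":162.4,"dy":-145.4,"dz":91},{"dx":162.4,"dy":-145.4,"dz":91}])

```text
$.deltas[0]: bad value
```

```bash
python3 - <<'E'
from h import *
s=ctrl.get_state();print(s['ee_pos'],s['eef_rot'],s['force'],s['time'])
a=ctrl.grab_frame('top')[100:260,170:330,::-1];b=ctrl.grab_frame('side')[140:300,150:350,::-1]
cv2.imwrite('pics/c1.png',np.hstack([cv2.resize(a,(380,380),interpolation=2),cv2.resize(b,(420,336),interpolation=2).copy() if 0 else cv2.copyMakeBorder(cv2.resize(b,(420,336),interpolation=2),0,44,0,0,0)]))
print(proj('side',s['ee_pos']))
E
```

```text
[ 418.30570432 -149.6572116   170.92279584] [-1.79937642e+02 -1.62108930e-04  2.33899628e+01] [ 0.34087569 -0.14098718 -0.16489   ] 2.15
[361.83384476 168.25348805]
```

View pics/c1.png

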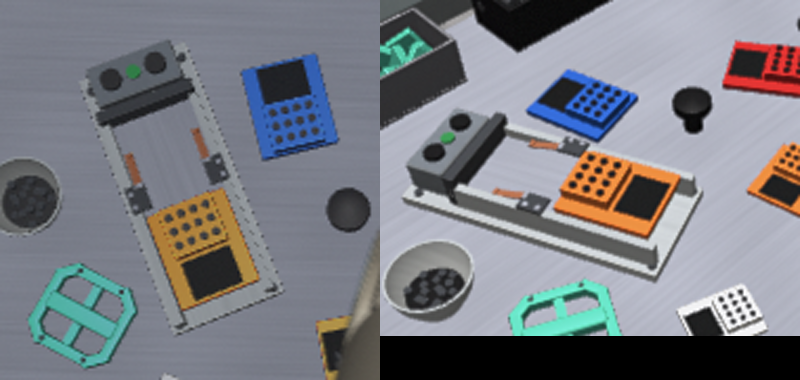

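The move was refused because its rows left out some keys. The scene is unchanged: the cassette is still on the lifter, with its pad at about (640, 195) in the side crop.

play_rows(deltas=[{"dx":20,"dy":-18,"dz":0,"twist":0},{"dx":60,"dy":-54,"dz":0,"twist":0},{"dx":100,"dy":-90,"dz":0,"twist":0},{"dx":135,"dy":-121,"dz":15,"twist":0},{"dx":155,"dy":-139,"dz":40,"twist":0},{"dx":162,"dy":-145,"dz":65,"twist":0},{"dx":162,"dy":-145,"dz":81,"twist":0},{"dx":162,"dy":-145,"dz":91,"twist":0},{"dx":162,"dy":-145,"dz":91,"twist":0}])

```text
time: 3.38
ee_pos: [509.0, 43.2, 80.1]
eef_rot: [180.0, 0.1, 23.1]
force: [0.5, 0.4, 0.4]
finger_gap: -0.1
finger_force: 0.0
```

```bash
python3 - <<'E'
from h import *
s=ctrl.get_state();print(s['ee_pos'],s['eef_rot'],s['force'],s['time'])
a=ctrl.grab_frame('top')[130:230,200:300,::-1];b=ctrl.grab_frame('side')[170:270,220:320,::-1]
cv2.imwrite('pics/c2.png',np.hstack([cv2.resize(a,(400,400),interpolation=2),cv2.resize(b,(400,400),interpolation=2)]))
p=s['ee_pos'];print((proj('side',p)-[220,170])*4,(proj('side',[p[0],p[1],49])-[220,170])*4)
E
```

```text
[508.97849956  43.20136473  80.082872  ] [1.79988567e+02 6.17283182e-02 2.30784268e+01] [0.50490158 0.42004953 0.39195341] 3.375
[202.98496336 210.58231993] [207.6260762  248.38575987]
```

View pics/c2.png

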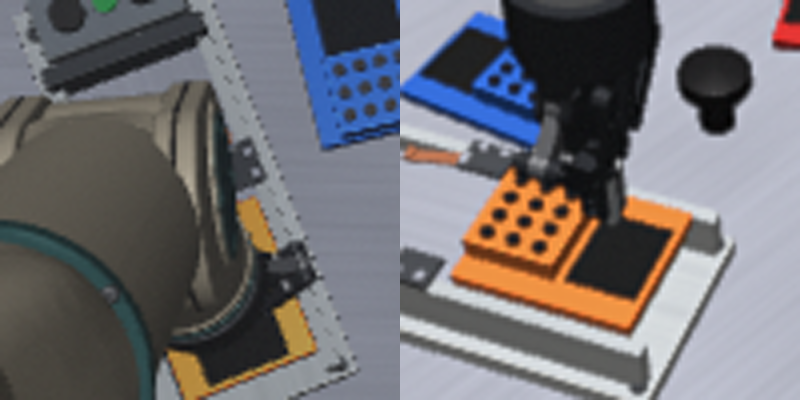

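The side crop shows the shut fingertips at about (600, 215), above the front half of the pad and behind the block. I'll go down from here.

play_rows(deltas=[{"dx":-1,"dy":-1.5,"dz":10,"twist":0},{"dx":-1,"dy":-1.5,"dz":20,"twist":0},{"dx":-1,"dy":-1.5,"dz":28,"twist":0},{"dx":-1,"dy":-1.5,"dz":31,"twist":0},{"dx":-1,"dy":-1.5,"dz":33,"twist":0},{"dx":-1,"dy":-1.5,"dz":35,"twist":0},{"dx":-1,"dy":-1.5,"dz":35,"twist":0}])

```text
time: 4.35
ee_pos: [507.7, 45.4, 45.9]
eef_rot: [-180.0, 0.0, 23.2]
force: [-1.8, -0.7, 8.4]
finger_gap: -0.3
finger_force: 4.4
```

play_rows(deltas=[{"dx":0,"dy":0,"dz":2,"twist":0},{"dx":0,"dy":0,"dz":4,"twist":0},{"dx":0,"dy":0,"dz":5.5,"twist":0},{"dx":0,"dy":0,"dz":6,"twist":0},{"dx":0,"dy":0,"dz":6,"twist":0}])

```text
time: 4.97
ee_pos: [507.9, 45.4, 41.0]
eef_rot: [180.0, -0.0, 23.2]
force: [-4.3, -0.1, 18.5]
finger_gap: 0.0
finger_force: 9.1
```

play_rows(deltas=[{"dx":0,"dy":0,"dz":2,"twist":0},{"dx":3,"dy":0,"dz":3,"twist":0},{"dx":6,"dy":0,"dz":3,"twist":0},{"dx":9,"dy":0,"dz":3,"twist":0},{"dx":12,"dy":0,"dz":3,"twist":0},{"dx":15,"dy":0,"dz":3,"twist":0},{"dx":18,"dy":0,"dz":3,"twist":0},{"dx":21,"dy":0,"dz":3,"twist":0},{"dx":24,"dy":0,"dz":3,"twist":0},{"dx":25,"dy":0,"dz":3,"twist":0}])

```text
time: 6.22
ee_pos: [531.2, 55.0, 40.8]
eef_rot: [180.0, -0.1, 23.1]
force: [-9.2, -1.4, 44.6]
finger_gap: 0.3
finger_force: 22.4
```

```bash
python3 - <<'E'
from h import *
s=ctrl.get_state();print(s['ee_pos'],s['force'],s['moment'])
cv2.imwrite('pics/c3.png',cv2.resize(ctrl.grab_frame('side')[180:280,170:320,::-1],None,fx=5,fy=5,interpolation=2))
E
```

```text
[531.21807787  55.04988217  40.79617714] [-9.15628169 -1.43172888 44.61726357] [-0.29078351  2.16540765  0.00345622]
```

View pics/c3.png

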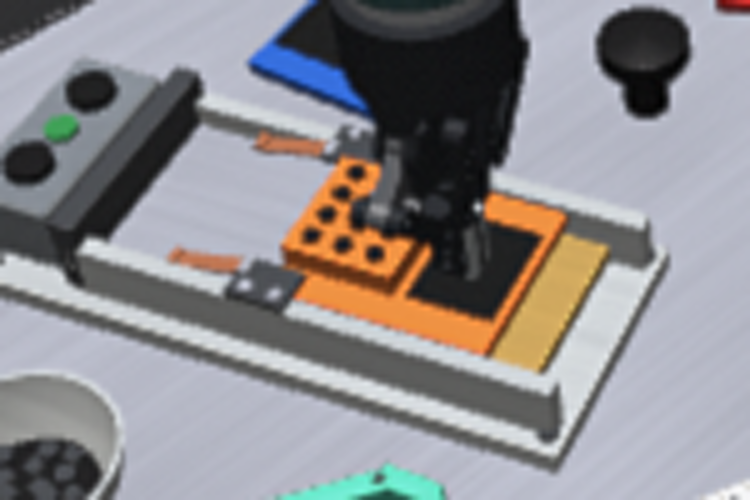

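The side crop shows the cassette flat with its front just passing the left lip near (265, 285). The lifter's brass shows behind it at (550, 300). I'll ease the press a little and keep sliding.

play_rows(deltas=[{"dx":3,"dy":0,"dz":-1,"twist":0},{"dx":8,"dy":0,"dz":-1.5,"twist":0},{"dx":13,"dy":0,"dz":-1.5,"twist":0},{"dx":18,"dy":0,"dz":-1.5,"twist":0},{"dx":23,"dy":0,"dz":-1.5,"twist":0},{"dx":28,"dy":0,"dz":-1.5,"twist":0},{"dx":33,"dy":0,"dz":-1.5,"twist":0},{"dx":37,"dy":0,"dz":-1.5,"twist":0},{"dx":40,"dy":0,"dz":-1.5,"twist":0}])

```text
time: 7.4
ee_pos: [566.0, 70.2, 40.7]
eef_rot: [-180.0, 0.2, 23.1]
force: [-9.6, -2.0, 29.3]
finger_gap: -0.1
finger_force: 14.7
```

play_rows(deltas=[{"dx":4,"dy":0,"dz":0,"twist":0},{"dx":9,"dy":0,"dz":0,"twist":0},{"dx":14,"dy":0,"dz":0,"twist":0},{"dx":19,"dy":0,"dz":0,"twist":0},{"dx":24,"dy":0,"dz":0,"twist":0},{"dx":29,"dy":0,"dz":0,"twist":0},{"dx":33,"dy":0,"dz":0,"twist":0},{"dx":37,"dy":0,"dz":0,"twist":0},{"dx":40,"dy":0,"dz":0,"twist":0},{"dx":40,"dy":0,"dz":0,"twist":0}])

```text
time: 8.65
ee_pos: [604.1, 86.5, 40.6]
eef_rot: [180.0, 0.0, 23.2]
force: [-7.3, -1.2, 23.1]
finger_gap: -0.0
finger_force: 11.2
```

```bash
python3 - <<'E'
from h import *
s=ctrl.get_state();print(s['ee_pos'],s['force'],s['moment'])
cv2.imwrite('pics/c4.png',cv2.resize(ctrl.grab_frame('side')[180:280,170:320,::-1],None,fx=5,fy=5,interpolation=2))
E
```

```text
[604.05396428  86.46934768  40.56731891] [-7.33757798 -1.18256455 23.12724872] [-0.28739479  1.55962304  0.04339642]
```

View pics/c4.png

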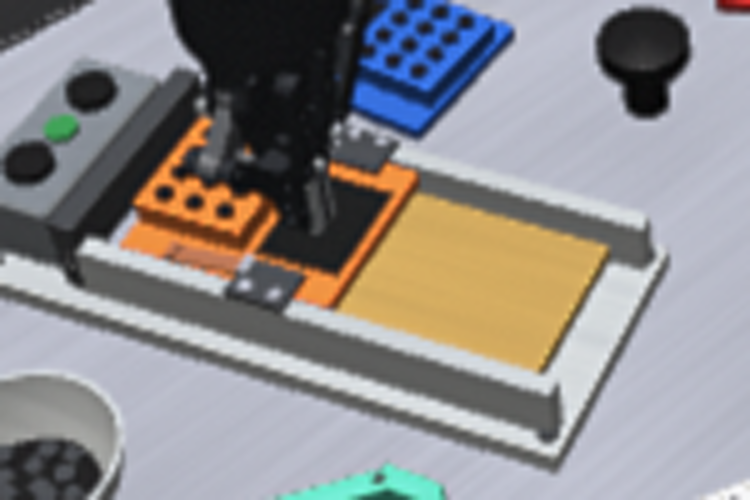

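The cassette has its front past both leaf springs and its rear edge near (375, 255). About 15 mm of travel is left to the stop.

play_rows(deltas=[{"dx":3,"dy":0,"dz":0.5,"twist":0},{"dx":6,"dy":0,"dz":0.5,"twist":0},{"dx":9,"dy":0,"dz":1,"twist":0},{"dx":12,"dy":0,"dz":1,"twist":0},{"dx":14,"dy":0,"dz":1,"twist":0},{"dx":16,"dy":0,"dz":1,"twist":0},{"dx":17,"dy":0,"dz":1,"twist":0}])

```text
time: 9.57
ee_pos: [617.2, 91.9, 40.0]
eef_rot: [-180.0, 0.3, 23.1]
force: [-13.0, -3.9, 31.4]
finger_gap: -0.1
finger_force: 15.6
```

play_rows(deltas=[{"dx":2,"dy":0,"dz":0,"twist":0},{"dx":4,"dy":0,"dz":0,"twist":0},{"dx":6,"dy":0,"dz":0,"twist":0},{"dx":6,"dy":0,"dz":0,"twist":0}])

```text
time: 10.07
ee_pos: [622.5, 93.7, 40.0]
eef_rot: [180.0, 0.4, 23.1]
force: [-13.4, -4.4, 30.3]
finger_gap: -0.2
finger_force: 19.0
```

play_rows(deltas=[{"dx":2,"dy":0,"dz":0,"twist":0},{"dx":4,"dy":0,"dz":0,"twist":0},{"dx":5,"dy":0,"dz":0,"twist":0},{"dx":5,"dy":0,"dz":0,"twist":0}])

```text
time: 10.58
ee_pos: [622.5, 93.7, 40.0]
eef_rot: [-179.9, 0.9, 23.1]
force: [-22.0, -7.2, 40.0]
finger_gap: 0.0
finger_force: 27.3
```

```bash
python3 - <<'E'
from h import *
s=ctrl.get_state();print(s['ee_pos'],s['force'],s['moment'])
cv2.imwrite('pics/c5.png',cv2.resize(ctrl.grab_frame('side')[180:280,170:320,::-1],None,fx=5,fy=5,interpolation=2))
E
```

```text
[622.5092778   93.68230865  40.00693663] [-21.99101291  -7.22830883  39.96481676] [-1.50734145  4.64477266 -0.01039381]
```

View pics/c5.png

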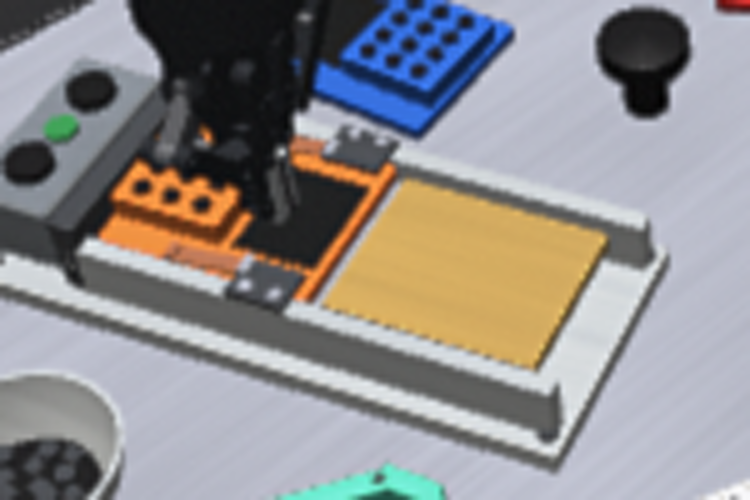

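The crop shows the cassette against the stop and flat, with the lifter sprung up behind its rear edge at (470, 270). The hand also stopped moving while the force rose, so it is home. Now I'll relax the push and lift straight off.

play_rows(deltas=[{"dx":-4,"dy":0,"dz":-1,"twist":0},{"dx":-8,"dy":0,"dz":-3,"twist":0},{"dx":-9,"dy":0,"dz":-6,"twist":0},{"dx":-10,"dy":0,"dz":-10,"twist":0},{"dx":-12,"dy":0,"dz":-20,"twist":0},{"dx":-12,"dy":0,"dz":-40,"twist":0},{"dx":-12,"dy":0,"dz":-70,"twist":0},{"dx":-30,"dy":10,"dz":-110,"twist":0},{"dx":-60,"dy":40,"dz":-150,"twist":0},{"dx":-90,"dy":80,"dz":-170,"twist":0}])

```text
time: 11.88
ee_pos: [579.9, -11.1, 210.7]
eef_rot: [179.9, -0.3, 23.3]
force: [0.3, -1.1, -0.5]
finger_gap: 0.1
finger_force: 0.0
```

play_rows(deltas=[{"dx":-20,"dy":40,"dz":0,"twist":0},{"dx":-40,"dy":85,"dz":0,"twist":0},{"dx":-55,"dy":125,"dz":0,"twist":0},{"dx":-60,"dy":145,"dz":0,"twist":0},{"dx":-60,"dy":145,"dz":0,"twist":0}])

```text
time: 12.5
ee_pos: [581.1, -168.9, 207.4]
eef_rot: [180.0, -0.1, 23.1]
force: [0.6, 0.4, 1.4]
finger_gap: 0.6
finger_force: 0.0
```

```bash
python3 - <<'E'
from h import *
s=ctrl.get_state();print(s['ee_pos'],s['force'],s['time'])
a=ctrl.grab_frame('top')[110:210,190:290,::-1];b=ctrl.grab_frame('side')[170:270,165:265,::-1]
cv2.imwrite('pics/c6.png',np.hstack([cv2.resize(a,(400,400),interpolation=2),cv2.resize(b,(400,400),interpolation=2)]))
for r in ctrl.landmark_of('cassette','top')[:4]: print(r['conf'],onz('top',r['at'],30))
E
```

```text
[ 581.11225558 -168.91245901  207.41487725] [0.56666376 0.44037485 1.38601417] 12.5
0.94 [635.29041438 100.01154239  30.        ]
0.61 [344.92136847  63.79786605  30.        ]
```

View pics/c6.png

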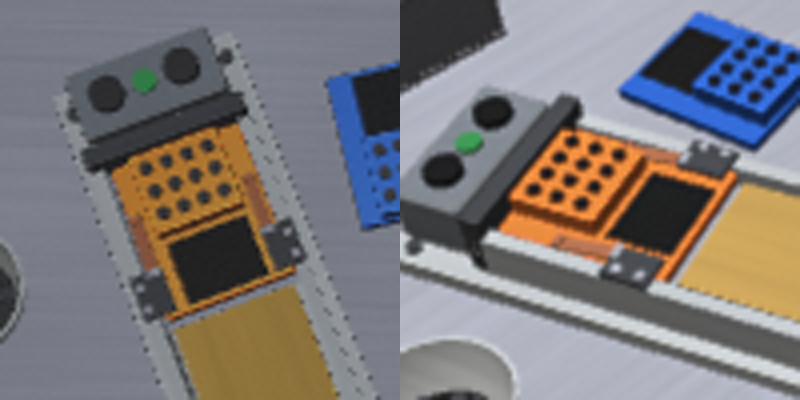

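Both views show the cassette flat against the stop, with the leaf springs on its flanges and the brass lifter up behind it. The hand is clear.

```bash
python3 -c "
from station import ctrl
print(ctrl.hand_in())"
```

```text
the job is handed in; nothing more can be done
None
```

The orange cassette is loaded: flat and fully home against the stop, under both lips and leaf springs, with the lifter sprung up behind it and the hand clear; I handed the job in at about 12.6 s.

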